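# Snap the lid of the marker box shut all round

## Robot

A 6-joint arm with a two-finger parallel gripper is mounted at the origin on the work surface. World frame = base frame: x ahead of the robot, y to its left, z up, the work surface at z = 0. Lengths are in m, angles in rad, forces in N, time in s.
With the tool pointing down it reaches from about 0.3 to 0.775 m from the base axis. Payload 14.6 kg.
Tool frame: the origin (TCP) lies on the centre line of the jaws, within the pads' length; the fingertips stand 25 mm ahead of it and the grasp point (between the pads) lies 6 mm ahead of it (ctrl.tip_reach is the distance from the TCP to the fingertips, in m); z points along the fingers, y is the line along which they close (so a half turn about z gives the same grasp; the last joint's range is limited). The gripper opens to 94 mm and grips with 3 to 60 N. Pads are 16 mm wide; open, the fingers measure 119 mm over their backs; the gripper's body (75 mm by 177 mm) begins 78 mm behind the grasp point.
Start: joints at [-1.302, 0.3, 1.521, -0, 1.321, -0.067], TCP at [0.181, -0.519, 0.23] pointing down, gripper open.
Joint ranges: [-3.03, 3.03], [-0.79, 2.21], [0.23, 2.52], [-1.04, 4.18], [0, 3.07], [-2.55, 2.55]. Speed limits (rad/s): [2.22, 2.22, 2.57, 3.14, 3.14, 3.14].

## Interface

Orientations are given as [roll, pitch, yaw] about the fixed x, y, z axes, in that order (R = Rz(yaw) Ry(pitch) Rx(roll)).
In Python, from station import ctrl gives the robot as it stands. The module is installed in compiled form; this text tells all that it offers.
- The arm moves only by the tool apply_moves, never from a script. Its argument "deltas" is a list of rows, each a list of 7 numbers: the closure in counts, from 0 (fully open) to 255 (shut), then the shift along the world's x, y, z in cm, then the turn, a rotation vector about the world's x, y, z in rad. In form: [[jaw, tx, ty, tz, ax, ay, az], ...]. A call has 1 to 10 rows; each row shifts and turns the commanded pose from where the row before left it; what a row does not reach is not made up. A row lasts 1/10 s, in which the tool goes at most 50 mm and 8.59 degrees, less where a joint would pass 70% of its speed; a pose out of reach is approached as far as the arm can. A call with a gripper value outside its range is refused whole. The fingers move at their own pace and stop on an object; "grip_force" is the grip in N (left out, the last holds). Time passes only in rows, so rows that do not move let the fingers close. It gives the time, the measured TCP pose, the force, the opening and the grip force at its end, in the units of the state.
- ctrl.get_obs(): the state, without advancing time (a new reading comes with each control period).
- ctrl.camera(name): name is "scene" or "side" or "wrist"; returns a dict with "img" (480x640x3 uint8, red, green, blue), "K" (3x3 intrinsics, pixels), "k1" (the pictures are not rectified: a ray, as slopes to the right and down, at radius r is drawn at 1 + k1 r^2 times it, then the intrinsics apply), "pose" (4x4, takes a point from camera to world coordinates); the wrist camera has in their place "hand_eye" (4x4, takes a point from camera to tool coordinates, whose origin is the TCP and whose axes are the flange's). Camera axes: x right, y up, looking along -z (the intrinsics and any distortion apply to the point x, -y, -z); pixel columns grow to the right and rows downward; lengths in m; the calibration is good to about 2 mm. A picture is of the moment at which its call begins: read the wrist's pose just before it. There is no depth.
- ctrl.hand_in(): hands the job in; it is judged then, once.
The state is a dict: "time_s": time; "qpos": joint angles; "joint_vel": joint speeds; "tau": joint torques, N m; "ee_pos": TCP position; "eef_rot": TCP orientation; "force": force on the tool from outside, world axes, zero at the start; "moment": the same for the moment, N m; "grip_width": finger opening in m; "grip_force": force on a finger pad.
Only numpy, scipy, OpenCV 4.12 (cv2) and the standard library are available. Lean on these libraries where they do the work, as an engineer would, in place of code of your own. Each camera call takes 0.05 s, during which the arm holds its last target. There are 200 camera calls.

## Task

Close the lid of the clear marker box: press down with the fingertips round its blue rim, section by section, until every section has clicked shut and lies level. Just press, without pushing so hard that the lid breaks: do not pick up, tip or shove the box, which stays where it stands, and leave the other things on the counter alone. Finish clear of everything.

Things in the scene. Friction and masses are not known exactly. Their poses are not given: they have to be found in the camera images.
- supply_box: Loose clear plastic box of marker pens with a blue lid, about 0.9 kg: walls 140 x 180 mm (own x, y), 85 mm high. Origin at the centre of its underside, z up. The middle of the lid (90 x 130 mm) is fixed; round it lie four rim sections, strips 30 mm wide hinged along their inner edge, each with a 15 mm deep skirt outside. An open one slopes up outwards, its edge 9 mm proud, and shows an orange seal line.
- lid_center (a point): Centre of the top of the lid's fixed middle part, 91 mm above the box's underside. Shut rim sections lie level with it, on a hard stop, and their skirts hide the orange seal line; the shut lid measures 150 x 190 mm. A push of 10 to 20 N shuts a section; over 60 N breaks the lid.
- rim_near (a joint): Rim section on the box's own -x side (facing the robot), 188 mm long. 0 rad: open, outer edge up; 0.30 rad: shut, level. Pushed straight down near the middle of its outer edge it resists with about 8 N (22 mm from its hinge), gives way 60 % of the way down, snaps level and stays; let go sooner, it springs open. Starts open.
- near_press (a point): Point on top of the rim section on the box's own -x side: middle of its length, 22 mm out from its hinge, 8 mm in from its outer edge, beside a white stripe. Moves with the section: 91 mm above the table when shut, about 97 mm when open.
- rim_far (a joint): Rim section on the box's own +x side (away from the robot), 188 mm long. 0 rad: open, outer edge up; 0.30 rad: shut, level. Pushed straight down near the middle of its outer edge it resists with about 8 N (22 mm from its hinge), gives way 60 % of the way down, snaps level and stays; let go sooner, it springs open. Starts open.
- far_press (a point): Point on top of the rim section on the box's own +x side: middle of its length, 22 mm out from its hinge, 8 mm in from its outer edge, beside a white stripe. Moves with the section: 91 mm above the table when shut, about 97 mm when open.
- rim_left (a joint): Rim section on the box's own +y side, 86 mm long. 0 rad: open, outer edge up; 0.30 rad: shut, level. Pushed straight down near the middle of its outer edge it resists with about 8 N (22 mm from its hinge), gives way 60 % of the way down, snaps level and stays; let go sooner, it springs open. Starts open.
- left_press (a point): Point on top of the rim section on the box's own +y side: middle of its length, 22 mm out from its hinge, 8 mm in from its outer edge, beside a white stripe. Moves with the section: 91 mm above the table when shut, about 97 mm when open.
- rim_right (a joint): Rim section on the box's own -y side, 86 mm long. 0 rad: open, outer edge up; 0.30 rad: shut, level. Pushed straight down near the middle of its outer edge it resists with about 8 N (22 mm from its hinge), gives way 60 % of the way down, snaps level and stays; let go sooner, it springs open. Starts open.
- right_press (a point): Point on top of the rim section on the box's own -y side: middle of its length, 22 mm out from its hinge, 8 mm in from its outer edge, beside a white stripe. Moves with the section: 91 mm above the table when shut, about 97 mm when open.
- canister: Green and white wipes canister, 74 mm across, 135 mm high, origin at the centre of its underside. Leave it alone.
- stapler: Black and steel stapler, 135 x 36 x 48 mm, origin at the centre of its underside, length along its x. Leave it alone.
- tape_roll: Amber roll of packing tape lying flat, 100 mm across, 48 mm high, origin at the centre of its underside. Leave it alone.
- note_pad: Block of yellow notes, 76 x 76 x 26 mm, origin at the centre of its underside. Leave it alone.

How it is judged:
At the end, for the whole second after the job is handed in: All four rim sections are snapped shut (joint above 0.26 of 0.30 rad, so the outer edge is within about 1.2 mm of level); the box stands flat, at rest and within 30 mm of where it was, and the canister, stapler, tape roll and note block are upright and within 30 mm of their places (value of joint each of rim_near, rim_far, rim_left, rim_right above 0.26 rad and distance of supply_box from where it was at the start of the episode below 0.03 m and angle between supply_box's own z axis and vertical below 0.05 rad and height (world z) of supply_box below 0.008 m and linear speed of supply_box below 0.02 m/s and not (distance of any of canister, stapler, tape_roll, note_pad from where it was at the start of the episode above 0.03 m or angle between any of canister, stapler, tape_roll, note_pad's own z axis and vertical above 0.3 rad)); the robot touches nothing.
It fails at once if the box is lifted off the counter (over 12 mm) or tipped (over 0.2 rad) (height (world z) of supply_box above 0.012 m or angle between supply_box's own z axis and vertical above 0.2 rad).
It fails at once if the box is shoved more than 40 mm (distance of supply_box from where it was at the start of the episode above 0.04 m).
It fails at once if the lid is broken by pressing with over 60 N (contact force between any of the fingers, the arm and supply_box above 60 N).
It fails at once if a bystander is moved more than 30 mm or tipped (distance of any of canister, stapler, tape_roll, note_pad from where it was at the start of the episode above 0.03 m or angle between any of canister, stapler, tape_roll, note_pad's own z axis and vertical above 0.3 rad).
It also fails if it takes over 48 s, if anything falls off the work surface, if the arm or the gripper's body presses on something with over 40 N, if the wrist force passes 120 N, or if a joint passes its speed limit or range.

## Working session

There is one attempt and no reset: what is moved stays moved. The work goes in short steps, Python scripts to look and compute and a tool call to move; the robot and the scene stay as the last step left them, time stands still between calls to the robot, and variables do not carry over. Pictures are saved under pics/ and viewed, at most 10 in all, crops included, and the job is handed in when it is done.

Besides the shell and the picture viewer there is one more tool, called as a command line: name --pt "numbers of a row" for each row, then --argument value for the rest. apply_moves: Moves the arm, as the interface text tells. Its arguments: {"type":"object","properties":{"deltas":{"type":"array"},"grip_force":{"type":"number"}},"required":["deltas"]}

```bash
mkdir -p pics
cat > h.py <<'E'
import numpy as np, cv2
from station import ctrl
from scipy.spatial.transform import Rotation as R
def cam(n):
    o=ctrl.get_obs(); c=ctrl.camera(n)
    if 'pose' not in c or c.get('pose') is None:
        T=np.eye(4);T[:3,:3]=R.from_euler('xyz',o['eef_rot']).as_matrix();T[:3,3]=o['ee_pos']
        c['pose']=T@c['hand_eye']
    return c
def save(c,f): cv2.imwrite(f,c['img'][:,:,::-1])
def plane(c,uv,z):
    uv=np.array(uv,float).reshape(-1,1,2)
    p=cv2.undistortPoints(uv,np.array(c['K'],float),np.array([c['k1'],0,0,0.])).reshape(-1,2)
    d=np.c_[p[:,0],-p[:,1],-np.ones(len(p))]@c['pose'][:3,:3].T
    o=c['pose'][:3,3]
    return o+d*((z-o[2])/d[:,2])[:,None]
def proj(c,P):
    P=np.atleast_2d(P); q=(P-c['pose'][:3,3])@c['pose'][:3,:3]
    s=np.c_[q[:,0]/-q[:,2],-q[:,1]/-q[:,2]]; r=(s**2).sum(1,keepdims=True)
    s=s*(1+c['k1']*r); K=np.array(c['K']); return s@K[:2,:2].T+K[:2,2]
E
python3 - <<'E'
from h import *
for n in ['scene','side']:
    c=cam(n); save(c,f'pics/{n}0.png'); print(n,c['pose'].round(3).tolist(),c['k1'])
print(ctrl.get_obs(), ctrl.tip_reach)
E
```

```text
scene [[0.775, -0.539, 0.33, 0.88], [0.632, 0.661, -0.405, -0.35], [0.0, 0.522, 0.853, 0.906], [0.0, 0.0, 0.0, 1.0]] -0.0918991666349747
side [[-0.998, 0.052, -0.04, 0.512], [-0.061, -0.518, 0.853, 1.032], [0.024, 0.854, 0.52, 0.7], [0.0, 0.0, 0.0, 1.0]] 0.014389988730892339
{'time_s': 0.1, 'qpos': array([-1.30159868e+00,  3.00435846e-01,  1.52153966e+00,  6.85795120e-06,
        1.32068603e+00, -6.66171006e-02]), 'joint_vel': array([ 0.0004175 , -0.00131017, -0.0016156 ,  0.00040298,  0.000822  ,
        0.00117226]), 'tau': array([ 1.34997339e-03, -5.32644582e+01, -3.53282332e+01,  7.09121092e-02,
        2.34559318e-02, -8.16697707e-05]), 'ee_pos': array([ 0.18117887, -0.51907434,  0.22992317]), 'eef_rot': array([-3.14052659e+00, -7.77808483e-05,  3.35813001e-01]), 'force': array([-0.80866006,  0.37360248, -0.49481133]), 'moment': array([ 0.03466016,  0.04395458, -0.00827347]), 'grip_force': 0.0, 'grip_width': 0.09396835556042023} 0.025
```

View pics/scene0.png

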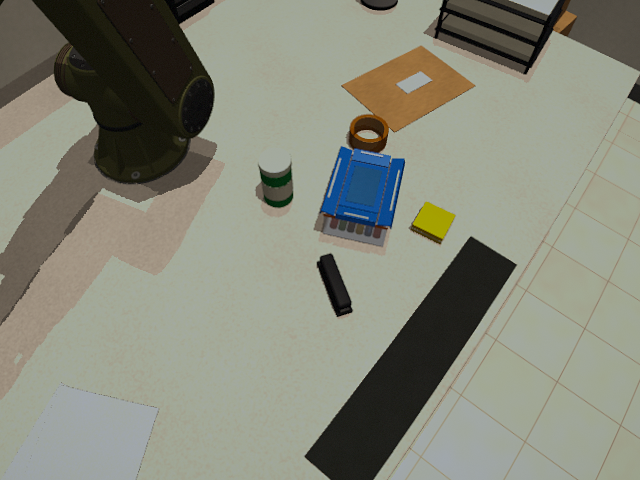

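View pics/side0.png

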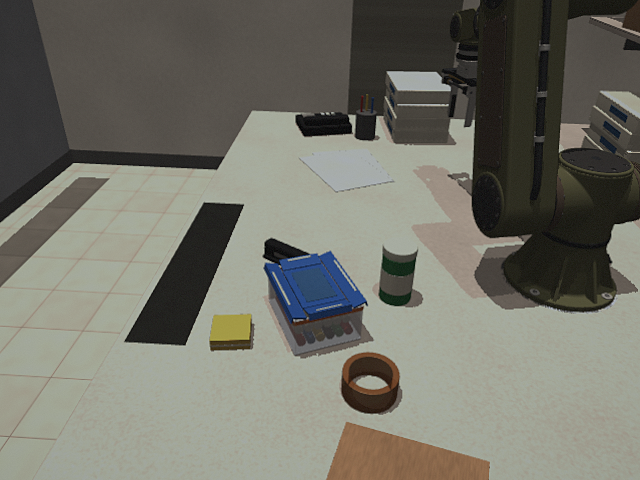

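The scene view shows the blue lid around (365,190), with the canister at (275,180), tape at (369,132), notes at (433,222) and stapler at (335,285). The side view has the lid around (317,285).

```bash
cat >> h.py <<'E'
def lid(c,roi,z=0.098):
    h=cv2.cvtColor(c['img'],cv2.COLOR_RGB2HSV); m=cv2.inRange(h,(100,120,50),(125,255,255))
    k=np.zeros_like(m); x0,y0,x1,y1=roi; k[y0:y1,x0:x1]=m[y0:y1,x0:x1]
    cs,_=cv2.findContours(cv2.morphologyEx(k,cv2.MORPH_CLOSE,np.ones((5,5))),0,2); ct=max(cs,key=cv2.contourArea).reshape(-1,2)
    P=plane(c,ct,z)[:,:2].astype(np.float32)*1000
    return cv2.minAreaRect(P), P
def blob(c,lo,hi,roi,z):
    h=cv2.cvtColor(c['img'],cv2.COLOR_RGB2HSV); m=cv2.inRange(h,lo,hi); k=np.zeros_like(m); x0,y0,x1,y1=roi; k[y0:y1,x0:x1]=m[y0:y1,x0:x1]
    cs,_=cv2.findContours(k,0,2); out=[]
    for q in cs:
        if cv2.contourArea(q)>8:
            (u,v),_,_=cv2.minAreaRect(q); out.append((round(u),round(v),cv2.contourArea(q),plane(c,(u,v),z)[0].round(3).tolist()))
    return out
E
python3 - <<'E'
from h import *
rs={'scene':(315,140,415,240),'side':(255,240,375,330)}
for n in rs:
    c=cam(n); r,P=lid(c,rs[n]); print(n,r, cv2.boxPoints(r).round().tolist())
    print(blob(c,(0,0,120),(179,110,255),rs[n],0.098))
    big=cv2.resize(c['img'][rs[n][1]-60:rs[n][3]+60,rs[n][0]-80:rs[n][2]+60],None,fx=2.3,fy=2.3,interpolation=2)
    cv2.imwrite(f'pics/{n}1.png',big[:,:,::-1])
c=cam('scene')
print('canister top',plane(c,(275,160),.135),'tape',plane(c,(369,128),.048),'notes',plane(c,(434,219),.026),'stapler',plane(c,[(324,262),(346,308)],.045))
E
```

```text
scene ((572.4295654296875, 197.4060516357422), (151.77389526367188, 200.64625549316406), 24.308246612548828) [[462.0, 258.0], [545.0, 75.0], [683.0, 137.0], [600.0, 320.0]]
[(331, 234, 119.5, [0.595, 0.052, 0.098]), (356, 215, 33.0, [0.606, 0.122, 0.098]), (394, 190, 58.0, [0.632, 0.228, 0.098]), (334, 177, 65.0, [0.509, 0.172, 0.098]), (388, 190, 1867.5, [0.619, 0.22, 0.098]), (334, 181, 1136.5, [0.516, 0.163, 0.098])]
side ((568.7941284179688, 210.49717712402344), (154.75135803222656, 206.6838836669922), 24.432880401611328) [[456.0, 273.0], [541.0, 84.0], [682.0, 148.0], [596.0, 337.0]]
[(328, 307, 28.5, [0.533, 0.282, 0.098]), (281, 287, 58.0, [0.629, 0.231, 0.098]), (326, 284, 2652.0, [0.541, 0.213, 0.098]), (268, 284, 1204.0, [0.654, 0.223, 0.098])]
canister top [[0.39726199 0.10515737 0.135     ]] tape [[0.45670099 0.38654302 0.048     ]] notes [[0.72647476 0.26888522 0.026     ]] stapler [[ 0.60664782  0.0155411   0.045     ]
 [ 0.7051318  -0.03760416  0.045     ]]
```

View pics/scene1.png

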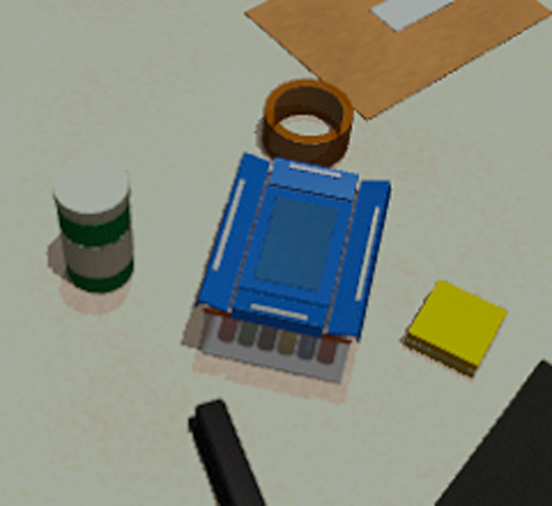

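The scene crop shows all four sections open, each with a white stripe. Stripe positions give a box centre of (0.570, 0.201) and a yaw of 0.427. The opposite stripes are 135 and 176 mm apart, which matches the given sizes. The press points are near (.509,.173), far (.631,.229), left (.534,.280) and right (.606,.122).

apply_moves --pt "255 2 3.2 0 0 0 0.05" --pt "255 2 3.2 0 0 0 0.04" --pt "255 2 3.2 0 0 0 0" --pt "255 2 3.2 0 0 0 0" --pt "255 2 3.2 0 0 0 0" --pt "255 2 3.2 0 0 0 0" --pt "255 2 3.2 0 0 0 0" --pt "255 2 3.2 0 0 0 0" --pt "255 2 3.2 0 0 0 0" --pt "255 2 3.2 0 0 0 0" --grip_force 20

```text
time_s: 1.25
ee_pos: [0.3818, -0.1978, 0.2306]
eef_rot: [3.141, -0.0, 0.426]
force: [0.3, -0.6, 0.6]
grip_width: 0.0175
grip_force: 0.0
```

apply_moves --pt "255 2.2 3.2 0 0 0 0" --pt "255 2.2 3.2 0 0 0 0" --pt "255 2.2 3.2 0 0 0 0" --pt "255 2.2 3.2 0 0 0 0" --pt "255 2.2 3.2 0 0 0 0" --pt "255 2.2 3.2 0 0 0 0" --pt "255 2.2 3.2 0 0 0 0" --pt "255 2.2 3.2 0 0 0 0" --pt "255 2.2 3.2 0 0 0 0" --pt "255 0 0 0 0 0 0"

```text
time_s: 2.25
ee_pos: [0.5804, 0.0919, 0.2296]
eef_rot: [-3.141, 0.001, 0.429]
force: [-0.6, 0.1, 0.3]
grip_width: 0.0007
grip_force: 0.0
```

Run:
```python
from h import *
c=cam('wrist'); save(c,'pics/w0.png')
C=np.array([.570,.201]);a=.427;ux=np.array([np.cos(a),np.sin(a)]);uy=np.array([-ux[1],ux[0]])
for n,p in dict(near=C-.067*ux,far=C+.067*ux,left=C+.087*uy,right=C-.087*uy).items(): print(n,p.round(4),proj(c,[*p,.097]).round())
for q in blob(c,(0,0,120),(179,110,255),(0,0,640,480),0.097): print(q)
```

```text
near [0.509  0.1733] [[171. 278.]]
far [0.631  0.2287] [[156.  89.]]
left [0.534  0.2802] [[ 43. 188.]]
right [0.606  0.1218] [[286. 189.]]
(310, 424, 393.5, [0.437, 0.025, 0.097])
(532, 428, 9436.5, [0.509, -0.146, 0.097])
(86, 423, 7011.0, [0.359, 0.195, 0.097])
(225, 312, 8.5, [0.501, 0.126, 0.097])
(233, 310, 15.0, [0.504, 0.121, 0.097])
(269, 306, 17.0, [0.519, 0.097, 0.097])
(227, 301, 38.0, [0.509, 0.128, 0.097])
(258, 299, 100.0, [0.521, 0.107, 0.097])
(238, 296, 13.0, [0.516, 0.121, 0.097])
(224, 294, 9.5, [0.513, 0.132, 0.097])
(173, 282, 592.5, [0.506, 0.171, 0.097])
(324, 270, 321.5, [0.562, 0.072, 0.097])
(289, 192, 354.0, [0.605, 0.119, 0.097])
(45, 192, 444.0, [0.532, 0.278, 0.097])
(286, 128, 54.5, [0.644, 0.138, 0.097])
(104, 128, 14.0, [0.592, 0.252, 0.097])
(158, 93, 1024.5, [0.629, 0.226, 0.097])
(320, 178, 140091.0, [0.623, 0.103, 0.097])
```

View pics/w0.png

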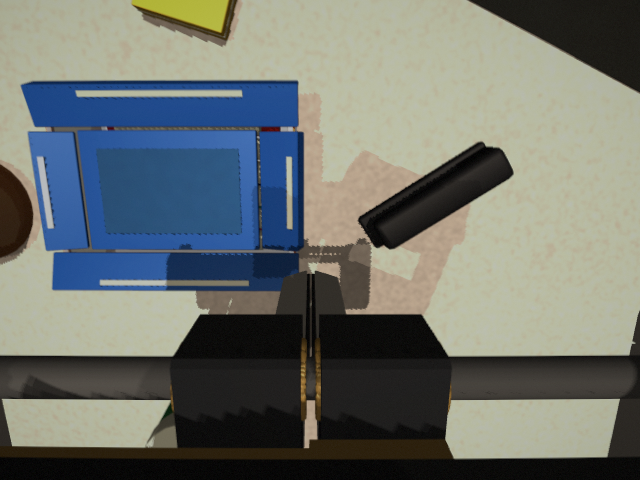

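The wrist view shows the stripes at (289,192) right, (173,282) near, (158,93) far and (45,192) left. These agree with the first estimate to within 3 mm. I'll go to the right section first.

apply_moves --pt "255 1.3 1.5 0 0 0 0" --pt "255 1.2 1.4 0 0 0 0" --pt "255 0 0 -3 0 0 0" --pt "255 0 0 -3 0 0 0" --pt "255 0 0 -2 0 0 0" --pt "255 0 0 -1.2 0 0 0" --pt "255 0 0 -0.4 0 0 0" --pt "255 0 0 0 0 0 0" --pt "255 0 0 0 0 0 0"

```text
time_s: 3.2
ee_pos: [0.6047, 0.1176, 0.1357]
eef_rot: [3.141, -0.002, 0.426]
force: [0.1, -0.2, -0.3]
grip_width: 0.0004
grip_force: 0.0
```

apply_moves --pt "255 0 0 -0.2 0 0 0" --pt "255 0 0 -0.2 0 0 0" --pt "255 0 0 -0.2 0 0 0" --pt "255 0 0 -0.2 0 0 0" --pt "255 0 0 0 0 0 0" --pt "255 0 0 0 0 0 0"

```text
time_s: 3.8
ee_pos: [0.6042, 0.1177, 0.1264]
eef_rot: [-3.142, 0.0, 0.426]
force: [0.3, 0.1, 0.3]
grip_width: 0.0003
grip_force: 0.0
```

apply_moves --pt "255 0.1 0.3 0 0 0 0" --pt "255 0 0 -0.1 0 0 0" --pt "255 0 0 -0.1 0 0 0" --pt "255 0 0 -0.1 0 0 0" --pt "255 0 0 -0.1 0 0 0" --pt "255 0 0 0 0 0 0" --pt "255 0 0 0 0 0 0"

```text
time_s: 4.5
ee_pos: [0.6054, 0.1206, 0.123]
eef_rot: [3.141, -0.001, 0.426]
force: [-1.2, -2.4, 4.3]
grip_width: -0.0
grip_force: 2.4
```

Contact, 4 N. Continue in 1 mm steps.

apply_moves --pt "255 0 0 -0.1 0 0 0" --pt "255 0 0 -0.1 0 0 0" --pt "255 0 0 -0.1 0 0 0" --pt "255 0 0 0 0 0 0"

```text
time_s: 4.9
ee_pos: [0.605, 0.1208, 0.119]
eef_rot: [-3.141, 0.001, 0.426]
force: [1.2, 0.1, 0.2]
grip_width: 0.0003
grip_force: 0.0
```

apply_moves --pt "255 0 0 -0.1 0 0 0" --pt "255 0 0 -0.1 0 0 0" --pt "255 0 0 0 0 0 0"

```text
time_s: 5.2
ee_pos: [0.6051, 0.1208, 0.1171]
eef_rot: [-3.141, 0.0, 0.426]
force: [-0.5, -1.2, 0.6]
grip_width: 0.0006
grip_force: 0.0
```

Force fell to zero at tip height 94 mm, so the section has snapped. Press on to the stop to confirm.

apply_moves --pt "255 0 0 -0.1 0 0 0" --pt "255 0 0 0 0 0 0"

```text
time_s: 5.4
ee_pos: [0.6052, 0.1207, 0.1164]
eef_rot: [-3.142, 0.0, 0.426]
force: [0.6, -0.2, -0.7]
grip_width: 0.0005
grip_force: 0.0
```

apply_moves --pt "255 0 0 -0.05 0 0 0" --pt "255 0 0 0 0 0 0"

```text
time_s: 5.6
ee_pos: [0.6053, 0.1208, 0.1162]
eef_rot: [3.142, -0.0, 0.426]
force: [-1.6, 0.5, 3.5]
grip_width: 0.0005
grip_force: 1.6
```

apply_moves --pt "255 0 0 2.5 0 0 0" --pt "255 0.6 2.7 0 0 0 0" --pt "255 0.7 2.7 0 0 0 0" --pt "255 0.6 2.7 0 0 0 0" --pt "255 0.6 2.6 0 0 0 0" --pt "255 0 0 0 0 0 0" --pt "255 0 0 -0.7 0 0 0" --pt "255 0 0 -0.6 0 0 0" --pt "255 0 0 0 0 0 0" --pt "255 0 0 0 0 0 0"

```text
time_s: 6.6
ee_pos: [0.6302, 0.227, 0.1278]
eef_rot: [-3.142, 0.0, 0.425]
force: [1.1, -0.0, 0.3]
grip_width: 0.0007
grip_force: 0.0
```

apply_moves --pt "255 0 0 -0.1 0 0 0" --pt "255 0 0 -0.1 0 0 0" --pt "255 0 0 -0.1 0 0 0" --pt "255 0 0 0 0 0 0"

```text
time_s: 7.0
ee_pos: [0.6303, 0.2277, 0.1251]
eef_rot: [3.141, -0.0, 0.426]
force: [-0.0, -0.3, -0.2]
grip_width: 0.0006
grip_force: 0.4
```

apply_moves --pt "255 0 0 -0.1 0 0 0" --pt "255 0 0 -0.1 0 0 0" --pt "255 0 0 -0.1 0 0 0" --pt "255 0 0 0 0 0 0"

```text
time_s: 7.4
ee_pos: [0.6306, 0.2279, 0.1224]
eef_rot: [3.141, -0.002, 0.426]
force: [2.9, -0.2, 2.6]
grip_width: 0.0004
grip_force: 1.5
```

apply_moves --pt "255 0 0 -0.1 0 0 0" --pt "255 0 0 -0.1 0 0 0" --pt "255 0 0 -0.1 0 0 0" --pt "255 0 0 0 0 0 0"

```text
time_s: 7.8
ee_pos: [0.6298, 0.2276, 0.1182]
eef_rot: [-3.141, 0.002, 0.426]
force: [0.1, -1.1, -0.4]
grip_width: 0.0005
grip_force: 0.0
```

apply_moves --pt "255 0 0 -0.1 0 0 0" --pt "255 0 0 -0.1 0 0 0" --pt "255 0 0 0 0 0 0"

```text
time_s: 8.1
ee_pos: [0.6301, 0.2277, 0.1167]
eef_rot: [-3.142, 0.0, 0.426]
force: [0.1, 0.3, -0.7]
grip_width: 0.0003
grip_force: 0.0
```

apply_moves --pt "255 0 0 -0.1 0 0 0" --pt "255 0 0 0 0 0 0"

```text
time_s: 8.3
ee_pos: [0.6303, 0.2277, 0.1163]
eef_rot: [3.142, -0.0, 0.426]
force: [-1.0, -0.8, 3.1]
grip_width: 0.0004
grip_force: 1.4
```

Far has snapped and sits on the stop. Now left.

apply_moves --pt "255 0 0 2.5 0 0 0" --pt "255 -2.4 1.3 0 0 0 0" --pt "255 -2.4 1.3 0 0 0 0" --pt "255 -2.4 1.3 0 0 0 0" --pt "255 -2.5 1.2 0 0 0 0" --pt "255 0 0 0 0 0 0" --pt "255 0 0 -0.7 0 0 0" --pt "255 0 0 -0.6 0 0 0" --pt "255 0 0 0 0 0 0" --pt "255 0 0 0 0 0 0"

```text
time_s: 9.3
ee_pos: [0.5336, 0.2783, 0.1274]
eef_rot: [-3.142, 0.001, 0.425]
force: [0.3, -0.0, -0.6]
grip_width: 0.0005
grip_force: 0.0
```

apply_moves --pt "255 0 0 -0.1 0 0 0" --pt "255 0 0 -0.1 0 0 0" --pt "255 0 0 -0.1 0 0 0" --pt "255 0 0 -0.1 0 0 0" --pt "255 0 0 0 0 0 0"

```text
time_s: 9.8
ee_pos: [0.5332, 0.2787, 0.1239]
eef_rot: [3.142, -0.0, 0.426]
force: [0.9, 0.2, 0.1]
grip_width: 0.0001
grip_force: 0.0
```

apply_moves --pt "255 0 0 -0.1 0 0 0" --pt "255 0 0 -0.1 0 0 0" --pt "255 0 0 -0.1 0 0 0" --pt "255 0 0 0 0 0 0"

```text
time_s: 10.2
ee_pos: [0.5333, 0.279, 0.1213]
eef_rot: [-3.141, -0.001, 0.426]
force: [-1.1, 1.1, 3.8]
grip_width: 0.0004
grip_force: 1.3
```

apply_moves --pt "255 0 0 -0.1 0 0 0" --pt "255 0 0 -0.1 0 0 0" --pt "255 0 0 0 0 0 0"

```text
time_s: 10.5
ee_pos: [0.5331, 0.2785, 0.1185]
eef_rot: [3.141, 0.001, 0.426]
force: [0.2, -0.2, -0.1]
grip_width: 0.0001
grip_force: 0.0
```

apply_moves --pt "255 0 0 -0.1 0 0 0" --pt "255 0 0 -0.1 0 0 0" --pt "255 0 0 0 0 0 0"

```text
time_s: 10.8
ee_pos: [0.5332, 0.2786, 0.1166]
eef_rot: [3.142, 0.0, 0.426]
force: [-0.3, -0.8, 0.1]
grip_width: 0.0006
grip_force: 0.0
```

apply_moves --pt "255 0 0 -0.1 0 0 0" --pt "255 0 0 0 0 0 0"

```text
time_s: 11.0
ee_pos: [0.5333, 0.2787, 0.1162]
eef_rot: [3.142, -0.0, 0.426]
force: [-0.8, -0.9, 2.9]
grip_width: 0.0007
grip_force: 1.4
```

apply_moves --pt "255 0 0 2.5 0 0 0" --pt "255 -0.6 -2.7 0 0 0 0" --pt "255 -0.7 -2.7 0 0 0 0" --pt "255 -0.6 -2.7 0 0 0 0" --pt "255 -0.6 -2.6 0 0 0 0" --pt "255 0 0 0 0 0 0" --pt "255 0 0 -0.7 0 0 0" --pt "255 0 0 -0.6 0 0 0" --pt "255 0 0 0 0 0 0" --pt "255 0 0 0 0 0 0"

```text
time_s: 12.0
ee_pos: [0.5081, 0.1723, 0.1275]
eef_rot: [-3.141, 0.001, 0.427]
force: [-0.3, 0.2, -1.0]
grip_width: 0.0006
grip_force: 0.0
```

apply_moves --pt "255 0 0 -0.1 0 0 0" --pt "255 0 0 -0.1 0 0 0" --pt "255 0 0 -0.1 0 0 0" --pt "255 0 0 -0.1 0 0 0" --pt "255 0 0 0 0 0 0"

```text
time_s: 12.5
ee_pos: [0.5084, 0.1718, 0.1244]
eef_rot: [3.142, -0.001, 0.426]
force: [-0.9, -0.2, 6.2]
grip_width: 0.0002
grip_force: 3.2
```

apply_moves --pt "255 0 0 -0.1 0 0 0" --pt "255 0 0 -0.1 0 0 0" --pt "255 0 0 -0.1 0 0 0" --pt "255 0 0 0 0 0 0"

```text
time_s: 12.9
ee_pos: [0.5082, 0.1717, 0.1208]
eef_rot: [-3.142, 0.0, 0.426]
force: [-1.1, -0.9, 1.1]
grip_width: 0.0005
grip_force: 0.3
```

apply_moves --pt "255 0 0 -0.1 0 0 0" --pt "255 0 0 -0.1 0 0 0" --pt "255 0 0 0 0 0 0"

```text
time_s: 13.2
ee_pos: [0.5082, 0.1717, 0.1187]
eef_rot: [-3.142, 0.0, 0.426]
force: [-1.0, 0.8, 0.5]
grip_width: 0.0002
grip_force: 0.0
```

apply_moves --pt "255 0 0 -0.1 0 0 0" --pt "255 0 0 -0.1 0 0 0" --pt "255 0 0 0 0 0 0"

```text
time_s: 13.5
ee_pos: [0.5082, 0.1717, 0.1168]
eef_rot: [-3.142, 0.0, 0.426]
force: [-0.1, 0.4, -0.6]
grip_width: 0.0004
grip_force: 0.0
```

apply_moves --pt "255 0 0 -0.1 0 0 0" --pt "255 0 0 0 0 0 0"

```text
time_s: 13.7
ee_pos: [0.5083, 0.1718, 0.1162]
eef_rot: [3.142, -0.0, 0.426]
force: [-2.0, -0.5, 3.6]
grip_width: 0.0004
grip_force: 1.6
```

All four are on the stop. Retreat up and check.

apply_moves --pt "255 0 0 3 0 0 0" --pt "255 0 0 4 0 0 0" --pt "255 0 0 4 0 0 0" --pt "255 0 -4 2 0 0 0" --pt "255 0 -4 0 0 0 0" --pt "255 0 -4 0 0 0 0" --pt "255 0 -4 0 0 0 0" --pt "255 0 -4 0 0 0 0" --pt "255 0 0 0 0 0 0" --pt "255 0 0 0 0 0 0"

```text
time_s: 14.7
ee_pos: [0.5082, -0.0287, 0.2459]
eef_rot: [-3.141, -0.0, 0.424]
force: [0.7, -0.3, 0.4]
grip_width: 0.0007
grip_force: 0.0
```

Run:
```python
from h import *
rs={'scene':(315,140,415,240),'side':(255,240,375,330)}; o=[]
for n in rs:
    c=cam(n); print(n,lid(c,rs[n],.091)[0])
    r=rs[n]; o.append(cv2.resize(c['img'][r[1]-40:r[1]+140,r[0]-40:r[0]+140],(400,400),interpolation=2))
cv2.imwrite('pics/end.png',np.hstack(o)[:,:,::-1]); print(ctrl.get_obs()['ee_pos'])
```

```text
scene ((571.4542846679688, 197.26707458496094), (148.97723388671875, 198.0835723876953), 24.21543312072754)
side ((568.4439086914062, 204.13682556152344), (148.8367919921875, 192.4705352783203), 24.472461700439453)
[ 0.50825578 -0.02749632  0.24591738]
```

View pics/end.png

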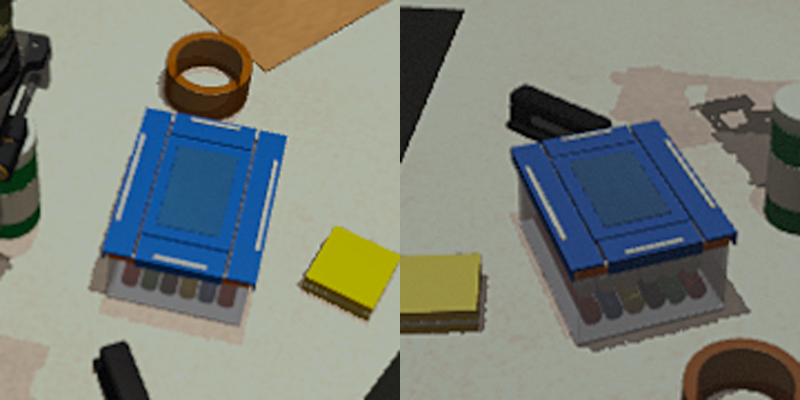

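The lid reads 149 x 192 mm and flat in both views. Some orange is left at the corners beside the short sections, so I'll zoom in on it before handing in.

Run:
```python
from h import *
o=[]
for n,(x,y) in dict(scene=(315,195),side=(285,275)).items():
    now=cam(n)['img']; old=cv2.imread(f'pics/{n}0.png')[:,:,::-1]
    o.append(np.hstack([cv2.resize(i[y:y+60,x:x+85],(400,282),interpolation=cv2.INTER_CUBIC) for i in (old,now)]))
cv2.imwrite('pics/end2.png',np.vstack(o)[:,:,::-1])
```

```text
(no output)
```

View pics/end2.png

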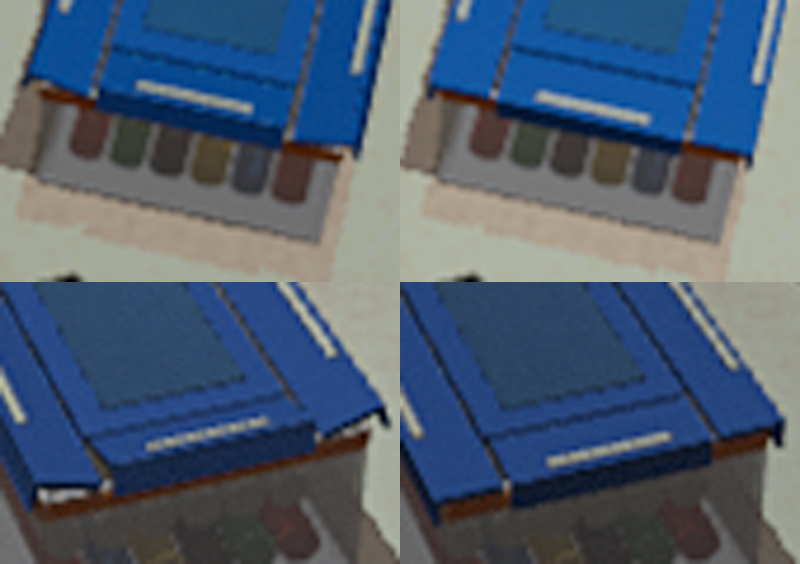

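In the before/after crops, the tilted ends are now level and the skirts hide the seal. It shows only at the corners, where the short sections don't reach. All four are shut.

```bash
python3 -c "
from station import ctrl; print(ctrl.hand_in())"
```

```text
the job is handed in; nothing more can be done
None
```

I pressed all four rim sections shut and the pictures show them level; no force reading went above about 6 N, the box shows no visible shift, the arm is clear, and I handed the job in at about 15 s (no verdict was returned).

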